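# Raise the drying cabinet's window to the red pointer

## Task

Push the sloping window of the drying cabinet up from beneath its brass lip until the lip is level with the red pointer on the side of the frame, then leave it standing there. Push with the fingers, do not pinch the lip, do not shift the pointer, and leave the lunch box, glue jar and brush where they stand.

Things in the scene. Friction and masses are not known exactly. Their poses are not given: they have to be found in the camera images.
- cabinet: Fixed drying cabinet, 360 deep (x), 440 wide (y), 310 high, on a 50 mm plinth. Origin: table level, middle of the plinth's front edge; x points level into the cabinet, y left, z up. Its window plane rises up and back at 45 degrees from horizontal, from 60 mm above the table at the front edge. Jambs 30 mm wide flank it; the flat roof starts 235 mm behind the front edge.
- sash (a joint): How far the window has been pushed up along the slope, m: 0 shut, 0.17 at its top stop. It is counterweighted: it stays wherever it is left, and a push of 2.5 to 6 N along the slope moves it (plus 12 N per m/s).
- lip_mid (a point): Centre of the brass lip bar (solid sash_c5); moves with the window. The bar is 300 mm long (sideways), 10 mm thick along the slope (its underside is 5 mm down the slope from here) and stands 22 mm square out from the window's face (11 mm either side of here). Below it is the window's flat bottom rail, 60 mm along the slope, with nothing in front of it.
- pointer: Bright red pointer clamped on the left (+y) jamb. Block 34 mm wide, 26 mm along the slope, with a 10 mm thick tongue towards the lip, ending 10 mm beyond its left end. Origin: mid-thickness of the tongue, 187 mm left of the window's centre line, as far out as the lip's centre. z points up the slope (the window's travel), x square into the window. Level: lip_mid at z = 0 in this frame.
- lunch_box: Loose oval bentwood box with lid, 154 x 99 x 63 high, on the table in front of the cabinet, left. Origin: centre of its underside.
- glue_jar: Loose white glue jar with dark lid, 60 across, 65 high, on the table in front of the cabinet, right. Origin: centre of its underside.
- brush: Loose glue brush 170 long lying on the table in front of the cabinet, further right. Origin: on its underside.
- lip_cap (a point): Centre of the slanting brass cover strip (solid sash_c6), 300 mm long, on the upper side of the lip, rising from the lip's front edge back to the window at 45 degrees; moves with the window. Pressing on it and on the lip bar at once counts as pinching.

How it is judged:
On the way, in this order (a step that is already met when the one before it is completed fails the run):
1. the fingers push up on the underside of the lip (contact force between the fingers and sash_c5 above 0.5 N), for 0.1 s.
2. the lip is level with the pointer (z of lip_mid in the frame of pointer between -0.01 and 0.01 m), for 0.2 s.
At the end, for the whole second after the job is handed in: The window rests with the middle of its lip within 10 mm (along the slope) of the pointer; the pointer has not been shifted (6 mm) and the lunch box, jar and brush stand within 25 mm of where they were (all of step 2 and velocity of joint sash between -0.01 and 0.01 m/s and distance of pointer from where it was at the start of the episode below 0.006 m and distance of each of lunch_box, glue_jar, brush from where it was at the start of the episode below 0.025 m); the robot touches nothing.
It fails at once if the lip is pinched (fingers press its underside and its upper side at once) (contact force between the fingers and sash_c5 above 0.5 N and contact force between the fingers and sash_c6 above 0.5 N).
It fails at once if the pointer is shifted (distance of pointer from where it was at the start of the episode above 0.006 m).
It fails at once if the lunch box, the jar or the brush is lifted, carried or knocked away (distance of any of lunch_box, glue_jar, brush from where it was at the start of the episode above 0.025 m).
It also fails if it takes over 38 s, if anything falls off the work surface, if the arm or the gripper's body presses on something with over 40 N, if the wrist force passes 120 N, or if a joint passes its speed limit or range.

## Robot

A 6-joint arm with a two-finger parallel gripper is mounted at the origin on the work surface. World frame = base frame: x ahead of the robot, y to its left, z up, the work surface at z = 0. Lengths are in m, angles in rad, forces in N, time in s.
With the tool pointing down it reaches from about 0.3 to 0.775 m from the base axis. Payload 14.6 kg.
Tool frame: the origin (TCP) lies between the finger pads; the fingertips stand 22 mm ahead of it and the grasp point (between the pads) lies 3 mm ahead of it (ctrl.tip_reach is the distance from the TCP to the fingertips, in m); z points along the fingers, y is the direction in which the jaws open and shut (so a half turn about z gives the same grasp; the last joint's range is limited). The gripper opens to 94 mm and grips with 3 to 60 N. Pads are 16 mm wide; open, the fingers measure 119 mm over their backs; the gripper's body (75 mm by 177 mm) begins 78 mm behind the grasp point.
Start: joints at [1.198, 0.3, 1.521, -0, 1.321, -0.067], TCP at [0.166, 0.524, 0.227] pointing down, gripper open.
Joint ranges: [-3.03, 3.03], [-0.79, 2.21], [0.23, 2.52], [-1.04, 4.18], [0, 3.07], [-2.55, 2.55]. Speed limits (rad/s): [2.22, 2.22, 2.57, 3.14, 3.14, 3.14].

## Interface

Orientations are given as [roll, pitch, yaw] about the fixed x, y, z axes, in that order (R = Rz(yaw) Ry(pitch) Rx(roll)).
In Python, from station import ctrl gives the robot as it stands. The module is installed in compiled form; this text tells all that it offers.
- The arm moves only by the shell command python3 -m creep 'ROWS' [OPENING] [FORCE]. ROWS is a JSON object of lists of equal length, an entry for each row: "xyz": the shift along the tool's x, y, z in mm, a list of three; "spin": the turn about the tool's z in rad. In form: {"xyz": [[tx, ty, tz], ...], "spin": [spin, ...]}. A call has 1 to 5 rows; each row shifts and turns the commanded pose from where the row before left it, along the tool's axes as they then stand; what a row does not reach is not made up. A row lasts 1/8 s, in which the tool goes at most 62.5 mm and 10.7 degrees, less where a joint would pass 70% of its speed; a pose out of reach is approached as far as the arm can. A call with a gripper value outside its range is refused whole. OPENING is the finger opening in mm, from 0 to 94, set as the call begins (- or left out, the last holds). The fingers move at their own pace and stop on an object; FORCE is the grip in N (left out, the last holds). Time passes only in rows, so rows that do not move let the fingers close. It gives the time, the measured TCP pose, the force and the opening at its end, in the units of the state.
- ctrl.get_obs(): the state, without advancing time (a new reading comes with each control period).
- ctrl.camera(name): name is "scene" or "top" or "wrist"; returns the picture (420x560x3 uint8, red, green, blue); there is no depth.
- ctrl.camera_model(name): a dict with "fx", "fy", "cx", "cy" (pixels), "R" (3x3) and "t" (3): a world point X has camera coordinates R X + t. Camera axes: x right, y down, z forward; pixel columns grow to the right and rows downward; lengths in m; the calibration is good to about 2 mm. A picture is of the moment at which its call begins: read the wrist's pose just before it. camera_model takes no time and is no camera call; for the wrist camera it gives the pose at the moment of the call.
- ctrl.hand_in(): hands the job in, once; it reports no verdict.
The state is a dict: "time_s": time; "qpos": joint angles; "joint_vel": joint speeds; "tau": joint torques, N m; "ee_pos": TCP position; "eef_rot": TCP orientation; "force": force on the tool from outside, world axes, zero at the start; "moment": the same for the moment, N m; "grip_width": finger opening in m.
Only numpy, scipy, OpenCV 4.12 (cv2) and the standard library are available. Lean on these libraries where they do the work, as an engineer would, in place of code of your own. Each camera call takes 0.05 s, during which the arm holds its last target.

## Working session

There is one attempt and no reset: what is moved stays moved. The work goes in short steps, Python scripts to look and compute and a shell command to move; the robot and the scene stay as the last step left them, time stands still between calls to the robot, and variables do not carry over. Pictures are saved under pics/ and viewed, and the job is handed in when it is done.

```bash
mkdir -p pics; python3 - <<'E'
from station import ctrl
import cv2,numpy as np
o=ctrl.get_obs();print(o)
for n in["scene","top"]:
    im=ctrl.camera(n);cv2.imwrite(f"pics/{n}0.png",im[:,:,::-1])
    m=ctrl.camera_model(n);print(n,{k:np.round(v,4).tolist() for k,v in m.items()})
E
```

```text
{'time_s': 0.0, 'qpos': array([ 1.19839930e+00,  3.00478945e-01,  1.52157256e+00,  1.47265532e-05,
        1.32069589e+00, -6.66292195e-02]), 'joint_vel': array([-0.00077012,  0.00057229, -0.00051291,  0.00039562,  0.00177867,
       -0.0017641 ]), 'tau': array([-3.23398643e-03, -5.31807268e+01, -3.52729905e+01,  7.07159517e-02,
        2.44596071e-02, -1.13248911e-04]), 'ee_pos': array([0.16549376, 0.52426667, 0.22688562]), 'eef_rot': array([-3.14044142e+00, -9.11151425e-05,  2.83582114e+00]), 'force': array([-0.40114645,  1.02266181,  0.33687449]), 'moment': array([0.00795295, 0.03999421, 0.00343913]), 'grip_width': 0.0939724246683802}
scene {'fx': 536.8234, 'fy': 536.8234, 'cx': 279.4375, 'cy': 202.3302, 'R': [[-0.5813, 0.8136, 0.0104], [0.5611, 0.4101, -0.719], [-0.5892, -0.4121, -0.695]], 't': [0.2526, -0.1952, 1.3929]}
top {'fx': 538.0735, 'fy': 538.0735, 'cx': 280.448, 'cy': 215.0649, 'R': [[0.0124, -0.9999, -0.002], [-0.9923, -0.0121, -0.1231], [0.1231, 0.0036, -0.9924]], 't': [0.0158, 0.4599, 1.0356]}
```

View pics/scene0.png

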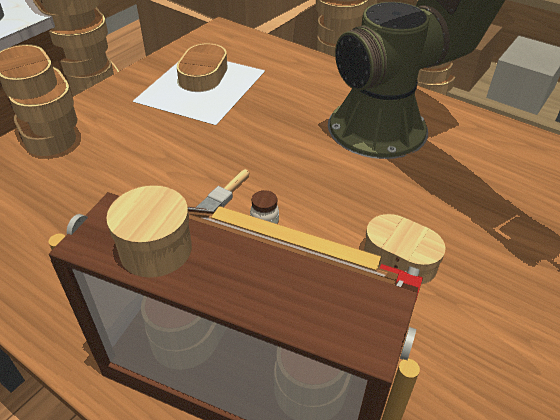

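View pics/top0.png

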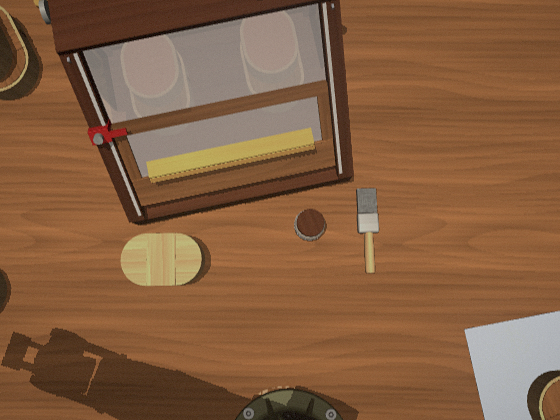

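```bash
python3 - <<'E'
import cv2
a=cv2.imread("pics/top0.png")[90:240,70:370];cv2.imwrite("pics/top0c.png",cv2.resize(a,(800,400),interpolation=cv2.INTER_CUBIC))
a=cv2.imread("pics/scene0.png")[180:310,190:450];cv2.imwrite("pics/scene0c.png",cv2.resize(a,(800,400),interpolation=cv2.INTER_CUBIC))
E
```

```text
(no output)
```

View pics/top0c.png

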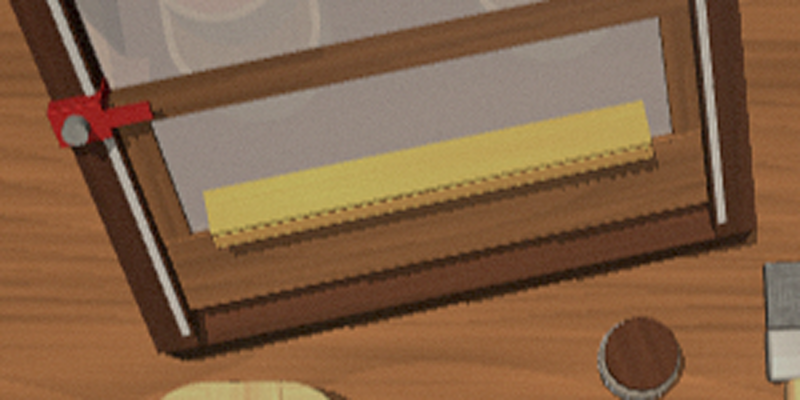

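View pics/scene0c.png

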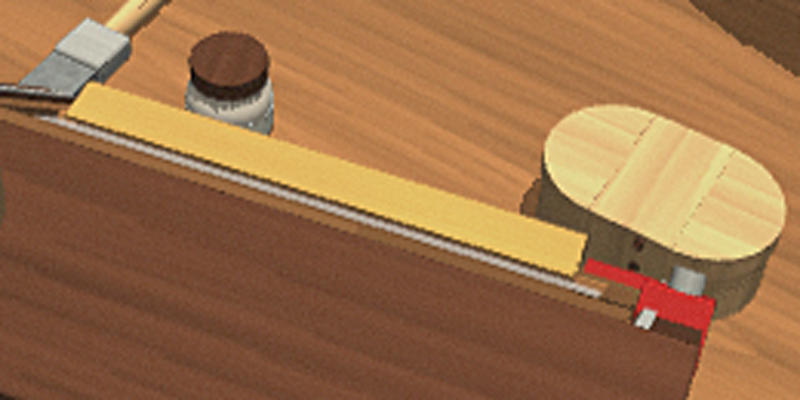

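```bash
cat > h.py <<'E'
import numpy as np
from station import ctrl
def ray(n,u,v,M=None):
    m=M or ctrl.camera_model(n);R=np.array(m['R']);t=np.array(m['t'])
    d=R.T@np.array([(u-m['cx'])/m['fx'],(v-m['cy'])/m['fy'],1]);return -R.T@t,d/np.linalg.norm(d)
def onz(n,u,v,z):
    c,d=ray(n,u,v);return c+d*(z-c[2])/d[2]
def tri(a,b):
    A=np.zeros((3,3));B=np.zeros(3)
    for c,d in(a,b):
        P=np.eye(3)-np.outer(d,d);A+=P;B+=P@c
    x=np.linalg.solve(A,B);return x,[np.linalg.norm((np.eye(3)-np.outer(d,d))@(x-c)) for c,d in(a,b)]
T=lambda u,v:(u/2.667+70-.3,v/2.667+90-.3)
S=lambda u,v:(u/3.077+190-.3,v/3.077+180-.3)
E
python3 - <<'E'
from h import *
np.set_printoptions(precision=4,suppress=True)
L=onz('top',*T(165,352),.06);R=onz('top',*T(755,238),.06);print('front',L,R,np.linalg.norm(L-R),(L+R)/2)
for z in(.05,.06): 
  L=onz('top',*T(165,352),z);R=onz('top',*T(755,238),z);d=L-R;print(z,np.linalg.norm(d),'yaw',np.arctan2(-d[0],d[1]))
for n,a,b in[('lipL',(213,236),(587,236)),('lipR',(652,147),(90,83)),('capbackL',(203,191),(577,276)),('capbackR',(642,100),(65,118)),('tongue',(150,101),(583,264))]:
  print(n,*tri(ray('top',*T(*a)),ray('scene',*S(*b))))
print('jar',onz('top',*T(641,355),.065),'box',onz('top',161.5,260,.063),'brush',onz('top',368,205,.01),onz('top',371,270,.01))
E
```

```text
front [0.4395 0.3065 0.06  ] [ 0.5279 -0.1177  0.06  ] 0.4332671242472786 [0.4837 0.0944 0.06  ]
0.05 0.43749685553805445 yaw 0.20537399056069408
0.06 0.4332671242472786 yaw 0.20537399056069408
lipL [0.5078 0.2547 0.1459] [np.float64(0.0008528495076762401), np.float64(0.0008528495076761029)]
lipR [ 0.5729 -0.0377  0.1433] [np.float64(0.00014878767453165424), np.float64(0.00014878767453173564)]
capbackL [0.5374 0.263  0.1478] [np.float64(0.0018122804819524858), np.float64(0.0018122804819524826)]
capbackR [ 0.6045 -0.0303  0.1446] [np.float64(0.0006974729883302833), np.float64(0.0006974729883304478)]
tongue [0.5804 0.2806 0.2128] [np.float64(0.000553924443504675), np.float64(0.0005539244435047778)]
jar [ 0.441  -0.0353  0.065 ] box [0.3669 0.2455 0.063 ] brush [ 0.4846 -0.1547  0.01  ] [ 0.3543 -0.1597  0.01  ]
```

```bash
python3 -m creep '{"xyz":[[0,0,0],[0,0,0],[0,0,0],[-19,-40,0],[-19,-40,0]],"spin":[-0.175,-0.175,-0.175,0,0]}' 0 20
python3 -m creep '{"xyz":[[-19,-40,0],[-19,-40,0],[-19,-40,0],[-19,-40,0],[-19,-40,0]],"spin":[0,0,0,0,0]}'
python3 - <<'E'
from h import *
o=ctrl.get_obs();print(o['ee_pos'],o['eef_rot'],o['force'],o['grip_width'])
E
```

```text
time_s: 0.72
ee_pos: [0.2204, 0.4537, 0.227]
eef_rot: [-3.141, -0.001, -2.921]
force: [1.0, 0.2, -0.1]
grip_width: 0.0474
time_s: 1.35
ee_pos: [0.3569, 0.2788, 0.2273]
eef_rot: [-3.142, -0.0, -2.922]
force: [0.5, 0.0, 0.3]
grip_width: 0.0006
[0.35688773 0.27882752 0.22732963] [-3.14151742e+00 -2.27663553e-04 -2.92227150e+00] [0.48299832 0.01680658 0.28616185] 0.0006156672261932493
```

```bash
python3 - <<'E'
import cv2,numpy as np
for n in["top","scene"]:
    im=cv2.imread(f"pics/{n}0.png").astype(int);b,g,r=im[...,0],im[...,1],im[...,2]
    m=((r>120)&(g<70)&(b<70)).astype(np.uint8)
    c,_=cv2.findContours(m,0,1)
    for k in c:
        if cv2.contourArea(k)>10: print(n,cv2.boundingRect(k))
x=cv2.imread("pics/top0.png")[115:155,80:140];y=cv2.imread("pics/scene0.png")[255:295,370:430]
cv2.imwrite("pics/red.png",np.vstack([cv2.resize(x,(600,300)[:1]+(300,),interpolation=0)if 0 else cv2.resize(x,(450,300),interpolation=0),cv2.resize(y,(450,300),interpolation=0)]))
E
```

```text
top (88, 124, 39, 22)
scene (380, 264, 43, 28)
```

View pics/red.png

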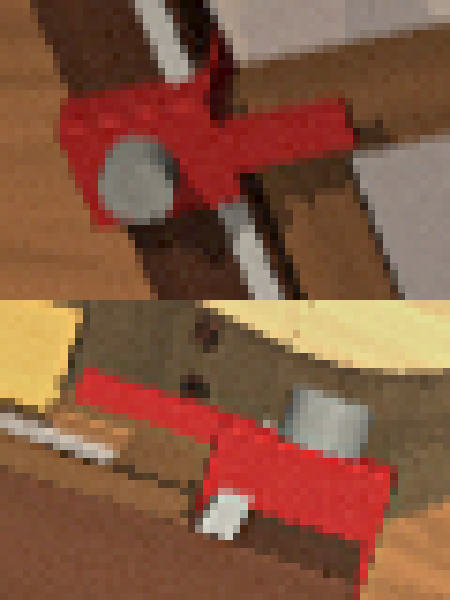

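```bash
python3 -m creep '{"xyz":[[-19,-40,0],[-19,-40,0],[-19,-30,0],[0,-8,0],[0,0,0]],"spin":[0,0,0,0,0]}'
cat >> h.py <<'E'
M=np.array([.5403,.1085,.1446]);yaw=.217
xc=np.array([np.cos(yaw),np.sin(yaw),0]);yc=np.array([-np.sin(yaw),np.cos(yaw),0]);zc=np.array([0,0,1.])
# s,out relative to lip centre at start (M is front top edge: s=5,out=11)
def so(X):
    d=np.array(X)-M;x=d@xc;return np.array([(x+d[2])/2**.5*1e3+5,(d[2]-x)/2**.5*1e3+11,d@yc*1e3])
def onend(n,u,v,y=.160):
    c,d=ray(n,u,v);return so(c+d*((y-(c-M)@yc)/(d@yc)))
E
python3 - <<'E'
from h import *
np.set_printoptions(precision=1,suppress=True)
t=lambda u,v:(80+u/7.5-.5,115+v/7.5-.5)
s=lambda u,v:(370+u/7.5-.5,255+(v-300)/7.5-.5)
for y in(.158,.160,.162):
  print([onend('top',*t(*p),y) for p in[(345,98),(353,148)]],[onend('scene',*s(*p),y) for p in[(90,367),(75,400)]])
# triangulation of the tongue's line: block/tongue
for a,b in[((345,98),(75,400)),((345,98),(90,367))]:
  X,e=tri(ray('top',*t(*a)),ray('scene',*s(*b)));print(so(X),e)
o=ctrl.get_obs();print(o['ee_pos'],so(o['ee_pos']+[0,0,-.022]),o['force'])
E
```

```text
time_s: 1.98
ee_pos: [0.4371, 0.1773, 0.2272]
eef_rot: [3.141, -0.001, -2.923]
force: [-0.6, 0.4, -0.2]
grip_width: 0.0004
[array([110.5,  11.7, 158. ]), array([102.7,  20.6, 158. ])] [array([ 43.2,   4.6, 158. ]), array([ 57.7,  -1.8, 158. ])]
[array([106.5,   3.5, 160. ]), array([ 98.7,  12.5, 160. ])] [array([ 72.8,   6.8, 160. ]), array([ 86.7,   0.6, 160. ])]
[array([102.6,  -4.7, 162. ]), array([ 94.6,   4.4, 162. ])] [array([102.4,   9. , 162. ]), array([115.8,   3.1, 162. ])]
[105.7   2.1 160.8] [np.float64(0.0004791833759073251), np.float64(0.0004791833759073112)]
[108.8   9.  160.6] [np.float64(0.0018923350395610363), np.float64(0.0018923350395610875)]
[0.4 0.2 0.2] [-12.9 114.6  89.4] [-0.6  0.4 -0.2]
```

```bash
python3 -m creep '{"xyz":[[-15,-45,10],[-15,-44,20],[0,0,30],[0,0,22],[0,0,0]],"spin":[0,0,0,0,0]}'
python3 - <<'E'
from h import *
import cv2
o=ctrl.get_obs();d=o['ee_pos']-M;print(d@xc,d@yc,d[2],o['force'])
for n in("wrist","top"):
  cv2.imwrite(f"pics/{n}1.png",ctrl.camera(n)[:,:,::-1])
E
```

```text
time_s: 2.6
ee_pos: [0.4851, 0.0978, 0.1444]
eef_rot: [3.141, -0.003, -2.921]
force: [1.0, 0.2, 0.6]
grip_width: 0.0004
-0.0562015923744367 0.0014650177156793048 -0.00017445381073358246 [0.99896559 0.16092464 0.55399238]
```

View pics/wrist1.png

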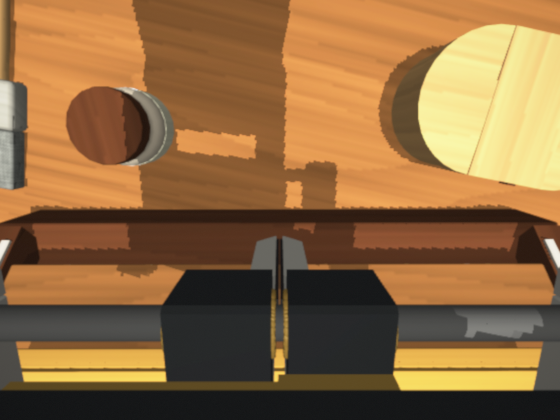

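View pics/top1.png

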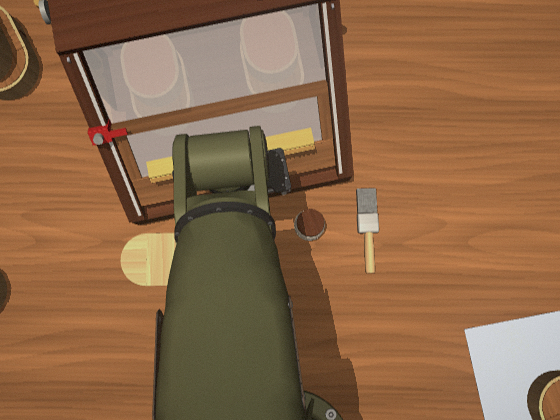

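```bash
python3 -m creep '{"xyz":[[-15,0,0],[-10,0,0],[-5,0,0],[-3,0,0],[0,0,0]],"spin":[0,0,0,0,0]}'
python3 -m creep '{"xyz":[[-2,0,0],[-2,0,0],[-2,0,0]],"spin":[0,0,0]}'
```

```text
time_s: 3.32
ee_pos: [0.5184, 0.1042, 0.1455]
eef_rot: [3.142, -0.0, -2.922]
force: [1.2, -0.1, -0.4]
grip_width: 0.0004
time_s: 3.7
ee_pos: [0.5244, 0.1054, 0.1455]
eef_rot: [-3.142, 0.0, -2.922]
force: [-0.2, 0.3, 0.2]
grip_width: 0.0006
```

```bash
python3 -m creep '{"xyz":[[-2,0,0],[-2,0,0]],"spin":[0,0]}'
python3 -m creep '{"xyz":[[-2,0,0],[-2,0,0]],"spin":[0,0]}'
```

```text
time_s: 3.95
ee_pos: [0.5266, 0.1059, 0.1457]
eef_rot: [-3.142, -0.005, -2.922]
force: [-25.5, -5.7, 22.0]
grip_width: 0.0006
time_s: 4.2
ee_pos: [0.5287, 0.1064, 0.147]
eef_rot: [-3.142, -0.01, -2.922]
force: [-51.6, -11.9, 48.3]
grip_width: 0.0001
```

```bash
python3 -m creep '{"xyz":[[4,0,0],[0,0,0]],"spin":[0,0]}'
python3 - <<'E'
from h import *
import cv2
o=ctrl.get_obs();d=o['ee_pos']-M;print(d@xc,d@yc,d[2],o['force'])
for n in("top","wrist"):
  cv2.imwrite(f"pics/{n}2.png",ctrl.camera(n)[:,:,::-1])
a=cv2.imread("pics/top2.png")[90:240,70:370];cv2.imwrite("pics/top2c.png",cv2.resize(a,(800,400),interpolation=cv2.INTER_CUBIC))
E
```

```text
time_s: 4.45
ee_pos: [0.5277, 0.1062, 0.1457]
eef_rot: [-3.142, -0.001, -2.922]
force: [-7.8, -2.2, 7.6]
grip_width: 0.0003
-0.012770766043078936 0.00045216125713688814 0.0011445345617677183 [-7.81612872 -2.21429268  7.55522456]
```

View pics/top2c.png

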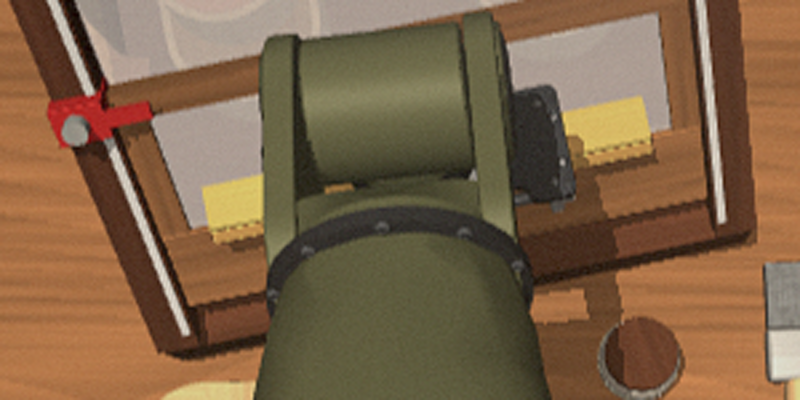

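View pics/wrist2.png

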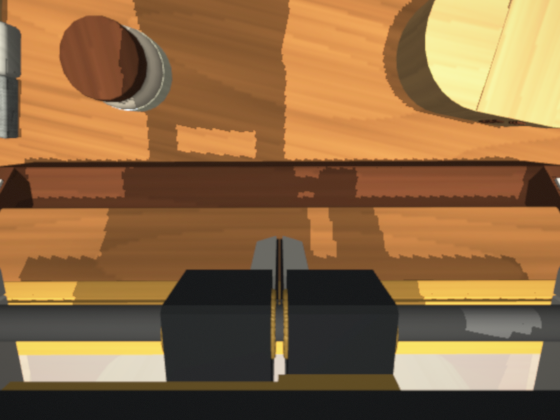

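```bash
python3 -m creep '{"xyz":[[0.5,0,-2],[-1,0,-2],[-1,0,-1]],"spin":[0,0,0]}'
python3 -m creep '{"xyz":[[-1.5,0,-1.5],[-2,0,-2]],"spin":[0,0]}'
```

```text
time_s: 4.92
ee_pos: [0.5296, 0.1067, 0.1503]
eef_rot: [3.142, -0.001, -2.922]
force: [-3.2, -0.9, -1.8]
grip_width: 0.0007
time_s: 5.18
ee_pos: [0.5331, 0.1074, 0.1539]
eef_rot: [3.142, -0.0, -2.922]
force: [-3.0, -0.1, -1.2]
grip_width: -0.0
```

```bash
python3 -m creep '{"xyz":[[-3,0,-3],[-3,0,-3],[-3,0,-3],[-3,0,-3],[-3,0,-3]],"spin":[0,0,0,0,0]}'
python3 -m creep '{"xyz":[[-3,0,-3],[-3,0,-3],[-3,0,-3],[-3,0,-3],[-3,0,-3]],"spin":[0,0,0,0,0]}'
python3 - <<'E'
from h import *
import cv2
o=ctrl.get_obs();d=o['ee_pos']-M;print(d@xc,d@yc,d[2],o['force'])
cv2.imwrite("pics/top3.png",ctrl.camera("top")[:,:,::-1])
a=cv2.imread("pics/top3.png")[90:240,70:370];cv2.imwrite("pics/top3c.png",cv2.resize(a,(800,400),interpolation=cv2.INTER_CUBIC))
E
```

```text
time_s: 5.8
ee_pos: [0.5479, 0.1107, 0.1691]
eef_rot: [3.142, -0.0, -2.922]
force: [-1.7, -0.5, -2.3]
grip_width: 0.0002
time_s: 6.42
ee_pos: [0.5625, 0.114, 0.1841]
eef_rot: [3.142, -0.0, -2.922]
force: [-3.2, 0.2, -2.2]
grip_width: 0.0005
0.02289337647152477 0.0005740317356532519 0.03953683658942475 [-3.17911975  0.18556758 -2.17375355]
```

View pics/top3c.png

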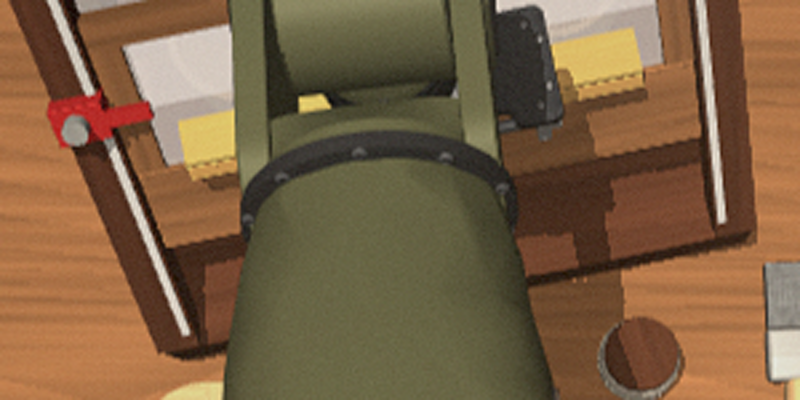

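```bash
cat >> h.py <<'E'
def pr(n,X):
    m=ctrl.camera_model(n);p=np.array(m['R'])@X+np.array(m['t']);return np.array([m['fx']*p[0]/p[2]+m['cx'],m['fy']*p[1]/p[2]+m['cy']])
u=(xc+zc)/2**.5; nn=(zc-xc)/2**.5
E
python3 - <<'E'
from h import *
np.set_printoptions(precision=1,suppress=True)
for t in(0,.05,.055,.06,.065,.09,.095,.1,.105,.11):
  L=M+yc*.15+u*t; R=M-yc*.15+u*t
  # tongue end lower outer edge if level at t : centre + out 0..5
  f=lambda X:(pr('top',X)+.3-[70,90])*2.667
  C=M-5e-3*u-11e-3*nn+u*t+yc*.16
  print(t,f(L),f(L-u*.01),f(R),'tongue outer lower/upper, out 5:',f(C-.005*u+.005*nn),f(C+.005*u+.005*nn),f(C+.005*u-.005*nn))
E
```

```text
0 [211.9 236.7] [216.3 248.8] [652.4 147.1] tongue outer lower/upper, out 5: [202.1 246.9] [197.6 234.7] [198.4 226.7]
0.05 [188.9 173.3] [193.6 186.3] [644.2  81.2] tongue outer lower/upper, out 5: [179.1 184.6] [174.3 171.7] [175.4 163.8]
0.055 [186.6 166.8] [191.3 179.8] [643.3  74.4] tongue outer lower/upper, out 5: [176.7 178.2] [171.9 165.1] [173.  157.3]
0.06 [184.2 160.2] [188.9 173.3] [642.5  67.6] tongue outer lower/upper, out 5: [174.3 171.7] [169.5 158.5] [170.6 150.8]
0.065 [181.8 153.5] [186.6 166.8] [641.6  60.6] tongue outer lower/upper, out 5: [171.9 165.1] [167.  151.9] [168.2 144.2]
0.09 [169.5 119.5] [174.4 133.3] [637.2  25.4] tongue outer lower/upper, out 5: [159.6 131.8] [154.5 118.1] [155.8 110.5]
0.095 [167.  112.6] [172.  126.4] [636.3  18.2] tongue outer lower/upper, out 5: [157.1 125. ] [152.  111.2] [153.3 103.7]
0.1 [164.4 105.6] [169.5 119.5] [635.4  10.9] tongue outer lower/upper, out 5: [154.5 118.1] [149.4 104.3] [150.7  96.8]
0.105 [161.9  98.6] [167.  112.6] [634.5   3.6] tongue outer lower/upper, out 5: [152.  111.2] [146.8  97.3] [148.2  89.8]
0.11 [159.3  91.5] [164.4 105.6] [633.6  -3.7] tongue outer lower/upper, out 5: [149.4 104.3] [144.2  90.2] [145.6  82.8]
```

```bash
python3 -m creep '{"xyz":[[-3,0,-3],[-3,0,-3],[-3,0,-3],[-3,0,-3],[-3,0,-3]],"spin":[0,0,0,0,0]}'
python3 -m creep '{"xyz":[[-3,0,-3],[-3,0,-3],[-3,0,-3],[-3,0,-3],[-1,0,-1]],"spin":[0,0,0,0,0]}'
python3 - <<'E'
from h import *
import cv2
for n in("top","scene"):
  cv2.imwrite(f"pics/{n}4.png",ctrl.camera(n)[:,:,::-1])
a=cv2.imread("pics/top4.png")[90:240,70:370];cv2.imwrite("pics/top4c.png",cv2.resize(a,(800,400),interpolation=cv2.INTER_CUBIC))
a=cv2.imread("pics/scene4.png")[180:310,190:450];cv2.imwrite("pics/scene4c.png",cv2.resize(a,(800,400),interpolation=cv2.INTER_CUBIC))
E
```

```text
time_s: 7.1
ee_pos: [0.5772, 0.1173, 0.1992]
eef_rot: [3.142, 0.0, -2.922]
force: [-3.6, 0.4, -2.6]
grip_width: 0.0003
time_s: 7.72
ee_pos: [0.5899, 0.1201, 0.2121]
eef_rot: [3.142, 0.0, -2.922]
force: [-2.9, 0.8, -1.5]
grip_width: 0.0003
```

View pics/top4c.png

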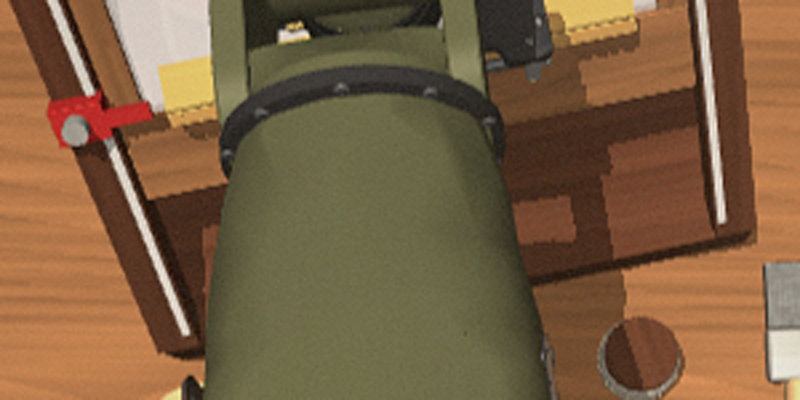

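View pics/scene4c.png

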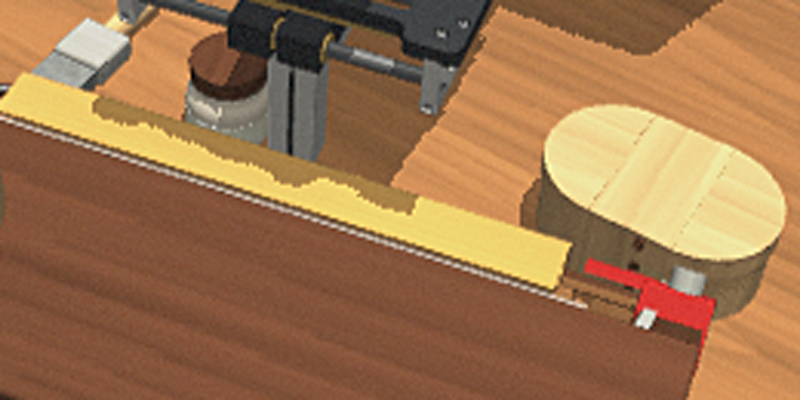

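```bash
python3 - <<'E'
from h import *
from scipy.optimize import least_squares
np.set_printoptions(precision=4,suppress=True)
ft=lambda X:(pr('top',X)+.3-[70,90])*2.667
fs=lambda X:(pr('scene',X)+.3-[190,180])*3.077
def C(t,o,y):return M-5e-3*u-11e-3*nn+u*t+nn*o+yc*y
for h in(.004,.005,.006,.008,.011):
  def f(p):
    t,o,y=p
    return np.r_[ft(C(t-.005,o+h,y))-[154,120],ft(C(t+.005,o-h,y))-[150,101],fs(C(t+.005,o+h,y))-[590,259],fs(C(t+.005,o-h,y))-[583,272]]
  r=least_squares(f,[.1,0,.16]);print(h,r.x,r.cost**.5)
# lip now
def g(p):
    t,o,y=p
    return np.r_[ft(C(t+.005,.011+o,y))-[167,112],ft(C(t-.005,.011+o,y))-[172,125],fs(C(t+.005,.011+o,y))-[571,241]]
r=least_squares(g,[.1,0,.15]);print('lip',r.x,r.cost**.5)
E
```

```text
0.004 [0.1001 0.0049 0.161 ] 2.966021460042832
0.005 [0.1001 0.0049 0.161 ] 4.380286150204815
0.006 [0.1001 0.0049 0.161 ] 6.285769136295207
0.008 [0.1    0.0049 0.161 ] 10.486090431207709
0.011 [0.0999 0.0048 0.161 ] 17.032490512438432
lip [0.0967 0.0025 0.15  ] 2.119743401022014
```

```bash
python3 -m creep '{"xyz":[[-1,0,-1],[-1,0,-1],[0,0,0],[0,0,0]],"spin":[0,0,0,0]}'
python3 -m creep '{"xyz":[[4,0,0],[10,0,0],[20,0,0],[30,0,0],[30,0,0]],"spin":[0,0,0,0,0]}'
python3 -m creep '{"xyz":[[40,0,-20],[40,0,-40],[40,0,-40],[40,0,-20],[30,0,0]],"spin":[0,0,0,0,0]}'
python3 - <<'E'
from h import *
import cv2
for n in("top","scene"):
  cv2.imwrite(f"pics/{n}5.png",ctrl.camera(n)[:,:,::-1])
a=cv2.imread("pics/top5.png")[90:240,70:370];cv2.imwrite("pics/top5c.png",cv2.resize(a,(800,400),interpolation=cv2.INTER_CUBIC))
a=cv2.imread("pics/scene5.png")[180:310,190:450];cv2.imwrite("pics/scene5c.png",cv2.resize(a,(800,400),interpolation=cv2.INTER_CUBIC))
E
```

```text
time_s: 8.32
ee_pos: [0.5917, 0.1205, 0.214]
eef_rot: [-3.142, 0.0, -2.922]
force: [-1.9, 1.5, -1.2]
grip_width: 0.0004
time_s: 8.95
ee_pos: [0.4986, 0.0996, 0.214]
eef_rot: [-3.141, 0.001, -2.922]
force: [0.4, -0.0, 0.6]
grip_width: 0.0004
time_s: 9.57
ee_pos: [0.313, 0.0584, 0.3353]
eef_rot: [-3.141, 0.004, -2.923]
force: [0.3, -0.1, 0.2]
grip_width: 0.0003
```

View pics/top5c.png

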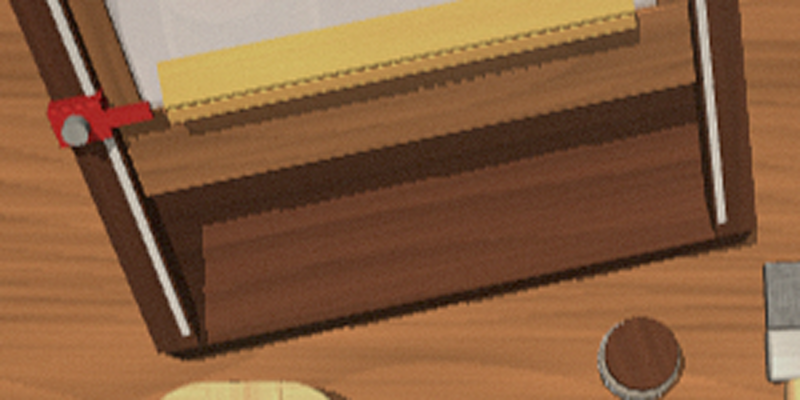

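View pics/scene5c.png

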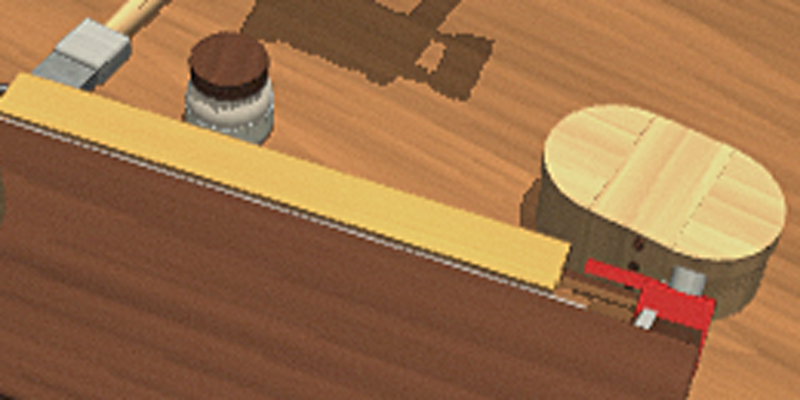

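```bash
python3 - <<'E'
from h import *
import cv2
m=ctrl.camera_model("wrist");print({k:np.round(v,3).tolist() for k,v in m.items()})
cv2.imwrite("pics/wrist5.png",ctrl.camera("wrist")[:,:,::-1])
E
```

```text
{'fx': 334.243, 'fy': 334.243, 'cx': 279.019, 'cy': 210.888, 'R': [[-0.217, 0.976, -0.001], [0.949, 0.211, 0.234], [0.228, 0.05, -0.972]], 't': [0.011, -0.358, 0.419]}
```

View pics/wrist5.png

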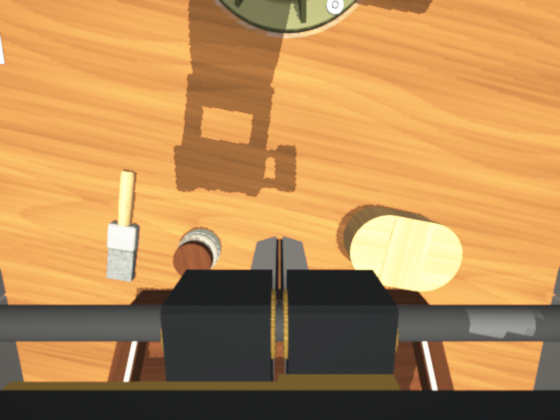

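```bash
python3 - <<'E'
from h import *
print(ctrl.get_obs()['qpos'],ctrl.get_obs()['time_s'])
E
python3 -m creep '{"xyz":[[0,0,-10],[0,0,-10],[0,0,0],[0,0,0],[0,0,0]],"spin":[0.18,0.18,0.18,0.18,0.18]}'
python3 - <<'E'
from h import *
print(ctrl.get_obs()['qpos'])
E
```

```text
[ 6.95146204e-02 -3.14190442e-01  1.88652715e+00 -1.31153214e-04
  1.56649695e+00 -1.72008685e+00] 9.725
time_s: 10.35
ee_pos: [0.315, 0.0588, 0.3535]
eef_rot: [-3.141, -0.0, 2.455]
force: [-0.4, -0.5, 0.4]
grip_width: 0.0002
[ 7.00308664e-02 -3.12315250e-01  1.84250042e+00 -1.03678816e-04
  1.61189776e+00 -8.13969275e-01]
```

```bash
Z='[0,0,0]'
python3 -m creep '{"xyz":[[0,0,0],[0,0,0],[0,0,0],[0,0,0],[0,0,0]],"spin":[0.18,0.18,0.18,0.18,0.18]}'
python3 -m creep '{"xyz":[[0,0,0],[0,0,0],[0,0,0],[0,0,0],[0,0,0]],"spin":[0.18,0.18,0.18,0.18,0.18]}'
python3 -m creep '{"xyz":[[0,0,0],[0,0,0],[0,0,0]],"spin":[0.18,0.18,0.08]}'
python3 - <<'E'
from h import *
import cv2,json
m=ctrl.camera_model("wrist");json.dump({k:np.array(v).tolist() for k,v in m.items()},open('w6.json','w'))
cv2.imwrite("pics/wrist6.png",ctrl.camera("wrist")[:,:,::-1])
E
```

```text
time_s: 10.98
ee_pos: [0.315, 0.0588, 0.3536]
eef_rot: [-3.141, 0.0, 1.555]
force: [0.3, -0.8, 0.2]
grip_width: 0.0006
time_s: 11.6
ee_pos: [0.315, 0.0588, 0.3536]
eef_rot: [-3.141, 0.0, 0.655]
force: [-0.0, 0.4, -1.0]
grip_width: 0.0003
time_s: 11.98
ee_pos: [0.315, 0.0588, 0.3536]
eef_rot: [-3.142, 0.0, 0.217]
force: [-0.6, -0.5, -0.2]
grip_width: 0.0002
```

View pics/wrist6.png

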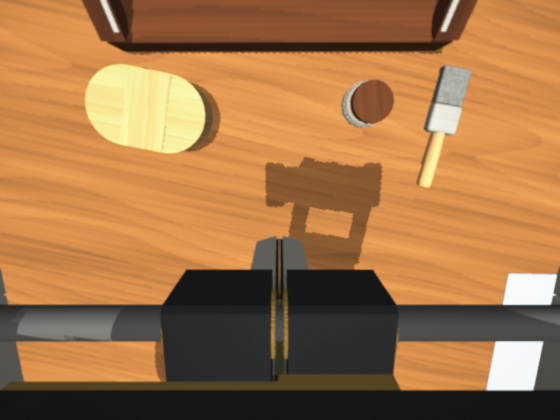

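```bash
python3 -m creep '{"xyz":[[0,0,-30],[30,0,-20],[40,0,-10],[40,0,0],[30,0,0]],"spin":[0,0,0,0,0]}'
python3 -m creep '{"xyz":[[0,0,0]],"spin":[0]}'
python3 - <<'E'
from h import *
import cv2,json
m=ctrl.camera_model("wrist");json.dump({k:np.array(v).tolist() for k,v in m.items()},open('w7.json','w'))
im=ctrl.camera("wrist")[:,:,::-1];cv2.imwrite("pics/wrist7.png",im)
cv2.imwrite("pics/wrist7c.png",cv2.resize(im[:210,60:340],(800,600),interpolation=cv2.INTER_CUBIC))
E
```

```text
time_s: 12.65
ee_pos: [0.4529, 0.0898, 0.413]
eef_rot: [-3.142, 0.001, 0.222]
force: [-0.0, -0.2, 0.4]
grip_width: 0.0004
time_s: 12.78
ee_pos: [0.4525, 0.0897, 0.4123]
eef_rot: [-3.141, 0.003, 0.222]
force: [-0.2, 0.7, -0.5]
grip_width: 0.0007
```

View pics/wrist7.png

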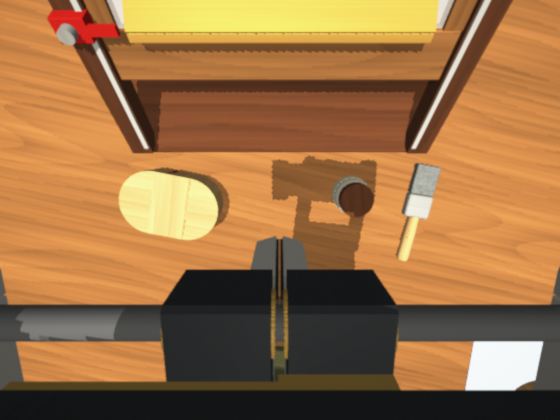

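```bash
python3 - <<'E'
import cv2
im=cv2.imread("pics/wrist7.png");cv2.imwrite("pics/wrist7c.png",cv2.resize(im[0:60,40:140],(800,480),interpolation=cv2.INTER_CUBIC))
E
```

```text
(no output)
```

View pics/wrist7c.png

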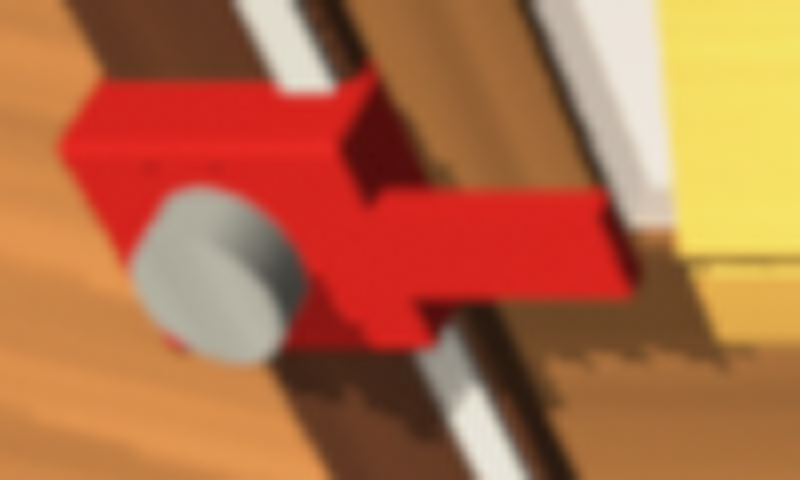

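```bash
python3 - <<'E'
from h import *
import json
np.set_printoptions(precision=4,suppress=True)
m=json.load(open('w7.json'))
def f(X):
    p=np.array(m['R'])@X+np.array(m['t']);return (np.array([m['fx']*p[0]/p[2]+m['cx'],m['fy']*p[1]/p[2]+m['cy']])+.5-[40,0])*8
def C(t,o,y):return M-5e-3*u-11e-3*nn+u*t+nn*o+yc*y
for t in(.094,.098,.102,.106):
  print(t,'lip',f(C(t+.005,.011,.15)),f(C(t-.005,.011,.15)),'tongue h5:',f(C(t+.005,-.005,.16)),f(C(t+.005,.005,.16)),f(C(t-.005,.005,.16)), 'h3 lower',f(C(t-.005,.003,.16)),'h8 low',f(C(t-.005,.008,.16)))
E
```

```text
0.094 lip [702.3569 283.9548] [732.9399 361.4439] tongue h5: [653.3169 209.9382] [633.0032 255.4967] [665.0493 332.9854] h3 lower [668.9613 323.7511] h8 low [659.1356 346.9445]
0.098 lip [689.6725 251.8159] [720.8951 330.9257] tongue h5: [640.4484 177.8492] [619.7165 223.3689] [652.4264 302.4629] h3 lower [656.4175 293.23  ] h8 low [646.3929 316.4209]
0.102 lip [676.7179 218.9924] [708.6004 299.7742] tongue h5: [627.3129 145.094 ] [606.1495 190.5633] [639.5442 271.313 ] h3 lower [643.6166 262.0835] h8 low [633.387  285.2669]
0.106 lip [663.4843 185.4621] [696.0479 267.9696] tongue h5: [613.9018 111.6517] [592.2933 157.0583] [626.3944 239.5162] h3 lower [630.5508 230.2923] h8 low [620.1098 253.4629]
```

```bash
python3 - <<'E'
from station import ctrl
print(ctrl.get_obs()['force'],ctrl.hand_in())
E
```

```text
the job is handed in; nothing more can be done
[-0.10895984 -0.16185077 -0.94528056] None
```

I pushed the window up from under its brass lip with the closed fingers and left it standing about 1–3 mm below the red pointer. The tolerance is 10 mm. I then backed straight off, lifted clear and handed in at about 12.8 s of the 38 s allowed.

- **Level with the pointer:** The top and scene pictures put the lip 2–4 mm below level. A later wrist picture put it 1–3 mm below, or up to about 4 mm if the pointer's tongue is thicker than I assumed. I left it there without a second nudge.
- **Pointer and loose things:** The pointer, lunch box and jar looked unmoved in the before and after pictures. I judged this by eye rather than measuring it. The brush is only partly in the cropped after pictures, but the fingers stayed well above it. The arm was touching nothing at hand-in; the force reading was about 1 N, which is sensor noise.
- **What went wrong on the way:** My first push was level rather than along the slope. The finger jammed on the lip and the force rose to about 70 N in total, against the 120 N wrist limit, while the window hardly moved. I backed off and pushed along the slope instead, which took only about 3–4 N.

No verdict was reported at hand-in.

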